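# Fit the washed grater insert into its box until it wedges tight

### The job

The grater insert (rows of small teeth) has been washed and stands in the drying rack with its wide end down. Take it out, lay it down so that you can take it by its wide end, and slide it narrow end first, teeth up, into the dovetail ways of the grater box; push it home until it is flush with the end of the box and wedged tight, and let go. Leave the slicing insert in the rack and do not push the other things about.

Things in the scene. Friction and masses are not known exactly. Their poses are not given: they have to be found in the camera images.
- grater_box: Wooden grater box 180 long, 96 wide, 57.5 mm high, held by suction feet: it cannot move. Origin: centre of its footprint, on the worktop; z up; x from the open mouth end (-90 mm) to the closed end (+90 mm; knob 20 mm beyond). Home: insert origin at (-7.5, 0, 44) mm, x axes parallel, wide end flush with the mouth end. It jams there by friction, within 1 mm, when pushed on with 15 to 20 N.
- box_mouth (a point): Middle of the mouth end at ledge height, z = 44 mm (axes of the box). From here the ways run to the closed end: two ledges and upright cheeks to z = 57.5 mm, 66 mm apart at the mouth, narrowing 3.47 degrees a side; at z = 49 to 55 mm they lean in by 3.5 mm a side. Below z = 44 mm the mouth end is a wall. From 58 mm short of home on, they hold an insert down: it must lie level or it jams.
- grater_insert: Grater insert: tapered wooden plate 165 long, 12 mm thick, steel panel with ten rows of teeth on its top face (+z), 0.13 to 0.21 kg. Origin: middle of its flat underside; x to the narrow end. Stands in one of two places in the rack, wide end down, leaning 28 degrees towards the rack's +x, top face looking up; it comes flat, teeth up, by turning 62 degrees further over that way.
- insert_wide_end (a point): Middle of the grater insert's wide end (66 mm wide), at its underside, x = -82.5 mm. The sides are upright for the lowest 4.5 mm and above that slope in by 3.5 mm a side (dovetail). A wooden pull bar stands on the top face 19 mm from this end: 10 mm along x, 40 mm across, 9.5 mm high.
- insert_narrow_end (a point): Middle of the grater insert's narrow end (46 mm wide), at its underside, x = +82.5 mm. In the rack it is the upper end, about 150 mm above the worktop, with nothing beside it.
- slicer_insert: Slicing insert, in the rack's other place, 90 mm in front of or behind the grater insert. Same wooden plate, axes and pull bar, but its steel panel has one slanting blade and three ribs.
- rack: Steel drying rack, fixed: tray 216 x 130 mm, rim 14 mm high, floor 4 mm, four wire hoops 44 mm wide and 92 mm high, 45 mm apart, leaning 28 degrees towards +x. Origin: centre of the tray's underside; x along its 216 mm side. The inserts in it reach 150 mm high and up to 125 mm from the origin along +x.
- tuna_tin: Food tin, upright, 75 mm across, 58 mm high. Origin: centre of its underside. A loose bystander.
- mug: Striped mug, upright, 86 mm across and 90 mm high; with its handle it lies within 62 mm of its origin. Origin: centre of its underside. A loose bystander.
- onion: Red onion, 78 mm across, 84 mm high. Origin: centre of its underside. A loose bystander.
- tomato: Tomato, 69 mm across, 71 mm high. Origin: centre of its underside. A loose bystander.
- lemon: Lemon, 72 x 55 mm, 56 mm high. Origin: centre of its underside. A loose bystander.
- garlic: Garlic bulb, 60 mm across, 58 mm high. Origin: centre of its underside. A loose bystander.

How it is judged:
By the outcome, as a careful person would: the job done as asked, in the order asked, and still so for the second after the job is handed in, with the robot touching nothing.
It also fails if it takes over 72 s, if anything falls off the work surface, if the arm or the gripper's body presses on something with over 40 N, if the wrist force passes 120 N, or if a joint passes its speed limit or range.

### The arm

A 6-joint arm with a two-finger parallel gripper is mounted at the origin on a cart in front of the work surface, level with it; the furniture and walls round the work are solid. World frame = base frame: x ahead of the robot, y to its left, z up, the work surface at z = 0. Lengths are in m, angles in rad, forces in N, time in s.
With the tool pointing down it reaches from about 0.275 to 0.725 m from the base axis. Payload 5.6 kg.
Tool frame: the origin (TCP) lies on the front face of the gripper's body, between the roots of the fingers; the fingertips stand 73 mm ahead of it and the grasp point (between the pads) lies 54 mm ahead of it; z points along the fingers, y is the line along which they close (so a half turn about z gives the same grasp; the last joint's range is limited). The gripper opens to 85 mm and grips with 20 to 120 N. Pads are 22 mm wide; open, the fingers measure 114 mm over their backs; the gripper's body (76 mm by 85 mm) begins 54 mm behind the grasp point. The pads swing forward as they close: fully open they stand 13 mm farther back than shut.
Start: joints at [-0.907, 0.255, 0.108, 0, -1.424, -0.285], TCP at [0.203, -0.511, 0.304] pointing down, gripper open.
Joint ranges: [-2.95, 2.95], [-1.21, 1.97], [-1.09, 1.5], [-2.87, 1.71], [-2.94, -0.07], [-3.05, 3.05]. Speed limits (rad/s): [2.57, 2.57, 3.14, 3.14, 3.14, 3.14].

### API

Orientations are given as [roll, pitch, yaw] about the fixed x, y, z axes, in that order (R = Rz(yaw) Ry(pitch) Rx(roll)).
In Python, from cell import bot, eyes, close_job gives the robot as it stands.
- The arm moves only by the shell command python3 -m handwheel 'ROWS'. ROWS is JSON, a list of rows, each an object with "translation": the shift along the tool's x, y, z in mm, a list of three; "twist": the turn, a rotation vector about the tool's x, y, z in degrees, a list of three; "jaw": the finger opening in mm, from 0 to 85.4. In form: [{"translation": [tx, ty, tz], "twist": [ax, ay, az], "jaw": jaw}, ...]. A call has 1 to 12 rows; each row shifts and turns the commanded pose from where the row before left it, along the tool's axes as they then stand; what a row does not reach is not made up. A row lasts 1/12 s, in which the tool goes at most 41.7 mm and 7.16 degrees, less where a joint would pass 70% of its speed; a pose out of reach is approached as far as the arm can. A call with a gripper value outside its range is refused whole. The fingers move at their own pace and stop on an object; the grip force is fixed at half the most. Time passes only in rows, so rows that do not move let the fingers close. It gives the time, the measured TCP pose, the force, the opening and the grip force at its end, in the units of the state.
- bot.read_state(): the state, without advancing time (a new reading comes with each control period).
- eyes.camera(name): name is "scene" or "top" or "wrist"; returns the picture (384x512x3 uint8, red, green, blue); there is no depth.
- eyes.camera_params(name): a dict with "fx", "fy", "cx", "cy" (pixels), "R" (3x3) and "t" (3): a world point X has camera coordinates R X + t; the wrist camera has in their place "tool_from_camera" (4x4, takes a point from camera to tool coordinates, whose origin is the TCP and whose axes are the flange's). Camera axes: x right, y down, z forward; pixel columns grow to the right and rows downward; lengths in m; the calibration is good to about 2 mm. A picture is of the moment at which its call begins: read the wrist's pose just before it. camera_params takes no time and is no camera call.
- close_job(): hands the job in; it is judged then, once.
The state is a dict: "time_s": time; "joints": joint angles; "joint_vel": joint speeds; "tau": joint torques, N m; "position": TCP position; "tool_rot": TCP orientation; "force": force on the tool from outside, world axes, zero at the start; "ft_torque": the same for the moment, N m; "grip_width": finger opening in m; "grip_force": force on a finger pad.
Only numpy, scipy, OpenCV 4.12 (cv2) and the standard library are available. Lean on these libraries where they do the work, as an engineer would, in place of code of your own. Each camera call takes 0.05 s, during which the arm holds its last target. There are 200 camera calls.

## Working session

There is one attempt and no reset: what is moved stays moved. The work goes in short steps, Python scripts to look and compute and a shell command to move; the robot and the scene stay as the last step left them, time stands still between calls to the robot, and variables do not carry over. Pictures are saved under pics/ and viewed, at most 10 in all, crops included, and the job is handed in when it is done.

```bash
ls; mkdir -p pics; python3 - <<'E'
from cell import bot, eyes
import cv2,numpy as np
s=bot.read_state();print(s)
for n in ("scene","top"):
    im=eyes.camera(n);cv2.imwrite(f"pics/{n}0.png",im[:,:,::-1]);p=eyes.camera_params(n);print(n,{k:np.round(v,4).tolist() for k,v in p.items()})
print(eyes.camera_params("wrist"))
E
```

```text
pics
{'time_s': 0.0, 'joints': array([-9.07407611e-01,  2.55749632e-01,  1.06989105e-01, -4.44131019e-04,
       -1.42390739e+00, -2.84627348e-01]), 'joint_vel': array([-2.89211969e-03,  7.67191596e-05,  6.31530322e-04,  6.34219330e-04,
       -1.56379166e-04,  7.17856552e-04]), 'tau': array([-1.49238640e-04, -3.86624801e+01,  2.37935150e+01,  5.36519095e+00,
       -6.23085798e-03, -1.48616999e-05]), 'position': array([ 0.20330299, -0.51065632,  0.30299284]), 'tool_rot': array([ 3.13967302e+00, -1.03990598e-04, -2.76289660e+00]), 'force': array([-0.43459443, -0.14089076,  0.28148787]), 'ft_torque': array([ 0.00741644,  0.00433614, -0.01725239]), 'grip_force': 0.0, 'grip_width': 0.08518998830562521}
scene {'fx': 433.1577, 'fy': 433.1577, 'cx': 258.4408, 'cy': 191.6084, 'R': [[0.5227, -0.8525, 0.0098], [-0.6727, -0.4195, -0.6095], [0.5237, 0.3119, -0.7927]], 't': [-0.326, 0.4059, 1.2704]}
top {'fx': 379.8846, 'fy': 379.8846, 'cx': 254.157, 'cy': 189.0397, 'R': [[0.0179, -0.9997, 0.0159], [-0.9925, -0.0197, -0.1207], [0.121, -0.0136, -0.9926]], 't': [-0.0807, 0.571, 1.0783]}
{'fx': 264.7086087757839, 'fy': 264.7086087757839, 'cx': 253.5031453395599, 'cy': 189.14333714790607, 'tool_from_camera': array([[-1.42794724e-03, -9.44197743e-01, -3.29376052e-01,
         8.56000890e-02],
       [ 9.99998947e-01, -1.26249054e-03, -7.16217864e-04,
         2.57893008e-05],
       [ 2.60417140e-04, -3.29376728e-01,  9.44198551e-01,
        -7.02846214e-02],
       [ 0.00000000e+00,  0.00000000e+00,  0.00000000e+00,
         1.00000000e+00]])}
```

```bash
python3 - <<'E'
import cv2
for n in ("scene","top"):
    im=cv2.imread(f"pics/{n}0.png");cv2.imwrite(f"pics/{n}0b.png",cv2.resize(im,(800,600),interpolation=cv2.INTER_CUBIC))
E
```

```text
(no output)
```

View pics/scene0b.png

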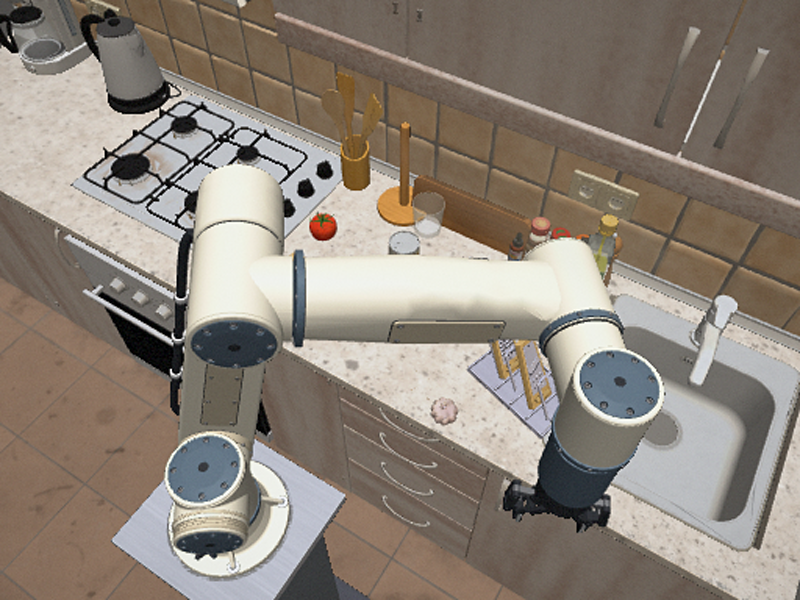

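View pics/top0b.png

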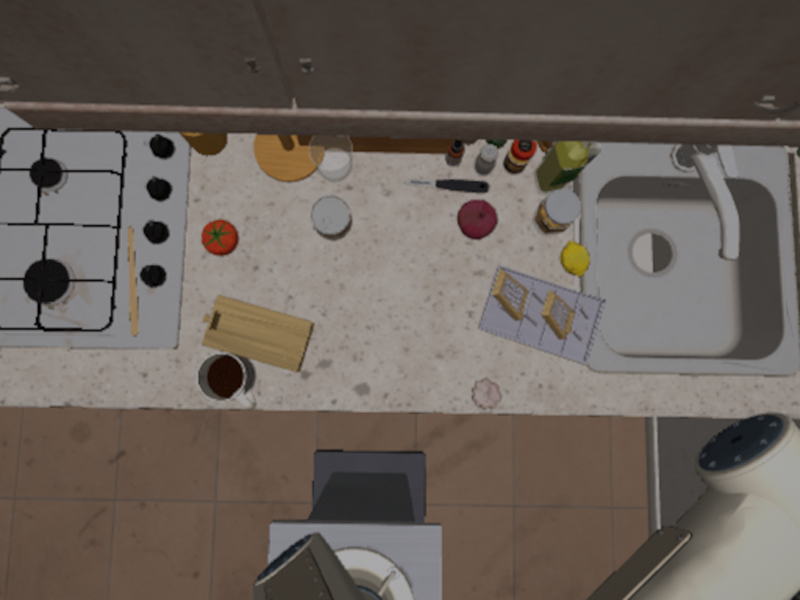

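The scene view is mostly hidden by the arm. In the top view (800 px scale), the box is at about (258,333), the rack at (543,314) with the two inserts at (510,295) and (558,315), the mug at (225,377), the garlic at (487,392), the lemon at (575,258) and the tomato at (220,237). I'll enlarge the box and the rack.

```bash
python3 - <<'E'
import cv2,numpy as np
im=cv2.imread("pics/top0.png")
# native coords: x*.64
a=cv2.resize(im[182:242,120:210],None,fx=6,fy=6,interpolation=cv2.INTER_CUBIC)   # 540x360
b=cv2.resize(im[165:235,300:392],None,fx=6,fy=6,interpolation=cv2.INTER_CUBIC)  # 552x420
# gamma
c=np.zeros((590,800,3),np.uint8)
a=cv2.resize(im[182:242,120:210],None,fx=4.4,fy=4.4,interpolation=cv2.INTER_CUBIC)
b=cv2.resize(im[165:235,300:392],None,fx=4.4*1.0,fy=4.4,interpolation=cv2.INTER_CUBIC)
print(a.shape,b.shape)
cv2.imwrite("pics/topbox.png",a)
big=cv2.resize(im[165:235,300:392],None,fx=8,fy=8,interpolation=cv2.INTER_CUBIC)
cv2.imwrite("pics/toprack.png",np.clip(big*1.3,0,255).astype(np.uint8))
c[:264,:396]=a; 
cv2.imwrite("pics/topbox.png",cv2.resize(im[182:242,120:210],None,fx=8,fy=8,interpolation=cv2.INTER_CUBIC))
E
```

```text
(264, 396, 3) (308, 405, 3)
```

View pics/toprack.png

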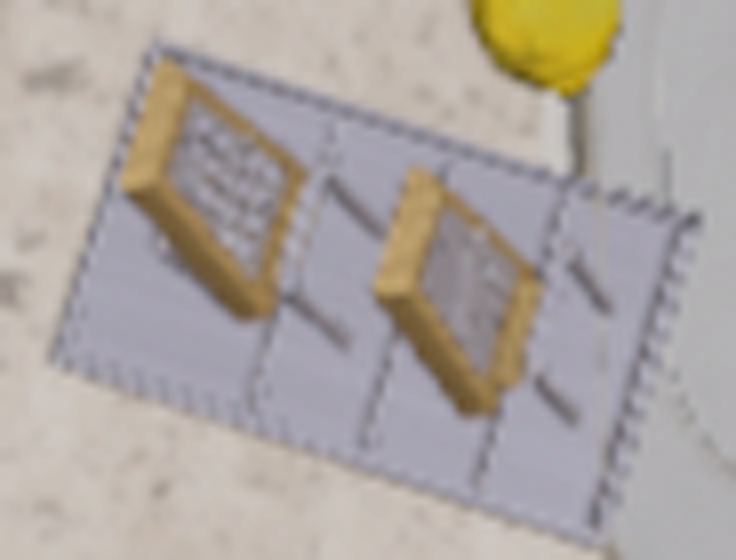

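View pics/topbox.png

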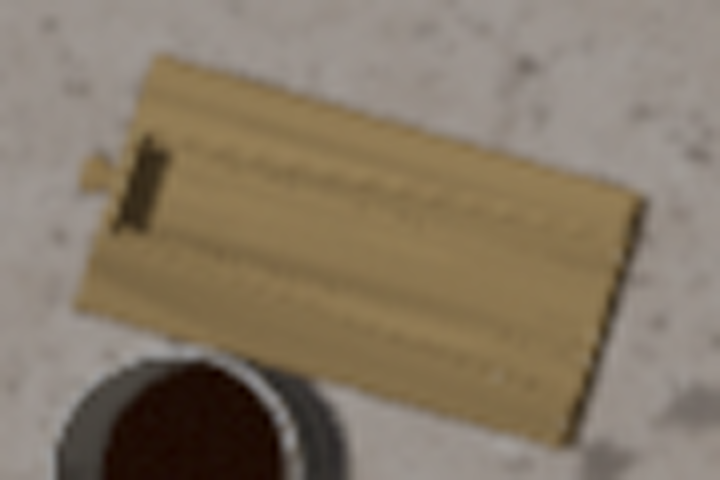

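The toothed grater insert is the left one. Its narrow-end face runs (165,60)-(128,190) in the rack crop, and it leans to the left, so rack +x points left. In the box crop the top corners are (155,60), (645,195), (570,445) and (78,308). The knob is at left, so the mouth faces right, towards the rack.

```bash
cat > h.py <<'E'
from cell import bot, eyes
import numpy as np, cv2
from scipy.spatial.transform import Rotation as Ro
def pose():
    s=bot.read_state(); return np.array(s["position"]),Ro.from_euler("xyz",s["tool_rot"]),s
def camRt(name,pr=None):
    p=eyes.camera_params(name)
    if name!="wrist": return p,np.array(p["R"]),np.array(p["t"])
    pos,R,_=pr or pose(); T=np.eye(4);T[:3,:3]=R.as_matrix();T[:3,3]=pos
    M=np.linalg.inv(T@p["tool_from_camera"]); return p,M[:3,:3],M[:3,3]
def unproj(name,uv,z,pr=None):
    p,R,t=camRt(name,pr); uv=np.atleast_2d(uv).astype(float)
    d=np.c_[(uv[:,0]-p["cx"])/p["fx"],(uv[:,1]-p["cy"])/p["fy"],np.ones(len(uv))]@R
    c=-R.T@t; return c+d*((z-c[2])/d[:,2])[:,None]
def proj(name,X,pr=None):
    p,R,t=camRt(name,pr); c=np.atleast_2d(X)@R.T+t
    return np.c_[p["fx"]*c[:,0]/c[:,2]+p["cx"],p["fy"]*c[:,1]/c[:,2]+p["cy"]]
def goto(P,R):
    "deltas from the measured pose to P (m), R (Rotation) in tool axes"
    p,r,s=pose(); print("move mm",np.round(r.inv().apply(np.array(P)-p)*1e3,1),"twist deg",np.round((r.inv()*R).as_rotvec(degrees=True),1))
E
cat > m1.py <<'E'
from h import *
f=lambda c,o:np.array(c)/8+np.array(o)-.44
bx=unproj("top",f([(155,60),(645,195),(570,445),(78,308)],(120,182)),.0575)
rk=unproj("top",f([(160,45),(695,215),(600,540),(55,360)],(300,165)),.014)
for n,c in(("box",bx),("rack",rk)):
    ctr=c.mean(0);ax=(c[0]-c[1]+c[3]-c[2])/2
    print(n,ctr.round(4),"yaw",np.degrees(np.arctan2(ax[1],ax[0])).round(1),"L",np.linalg.norm(ax).round(4),"W",np.linalg.norm((c[0]-c[3]+c[1]-c[2])/2).round(4))
    if n=="rack":
        a=ax/np.linalg.norm(ax);b=np.cross([0,0,1],a)
        q=unproj("top",f([(165,60),(125,188)],(300,165)),.1497);print("narrow under edge rackxy",((q-ctr)@np.c_[a,b]).round(4),q.round(4))
        q=unproj("top",f([(190,82),(158,192)],(300,165)),.1553);print("narrow top edge rackxy",((q-ctr)@np.c_[a,b]).round(4))
names=dict(garlic=(487,392,.03),lemon=(575,258,.03),mug=(225,377,.09),tomato=(220,237,.04),tin=(331,216,.058),onion=(478,218,.04))
for k,(u,v,z) in names.items(): print(k,unproj("top",(u*.64,v*.64),z).round(3)[0])
E
python3 m1.py
```

```text
box [0.4962 0.1829 0.0575] yaw 75.7 L 0.1815 W 0.0917
rack [ 0.5455 -0.3474  0.014 ] yaw 73.0 L 0.2109 W 0.1268
narrow under edge rackxy [[ 0.1184 -0.0283]
 [ 0.1186  0.0167]] [[ 0.6072 -0.2424  0.1497]
 [ 0.5642 -0.2291  0.1497]]
narrow top edge rackxy [[ 0.1092 -0.0226]
 [ 0.1086  0.0156]]
garlic [ 0.396 -0.24   0.03 ]
lemon [ 0.652 -0.408  0.03 ]
mug [0.416 0.229 0.09 ]
tomato [0.676 0.265 0.04 ]
tin [0.716 0.056 0.058]
onion [ 0.723 -0.221  0.04 ]
```

```bash
cat >> h.py <<'E'
Z=np.array([0,0,1.])
def tiltR(yawdeg,th):
    y=np.radians(yawdeg);a=np.array([np.cos(y),np.sin(y),0]);t=np.radians(th)
    z=np.sin(t)*a-np.cos(t)*Z; x=-np.cos(t)*a-np.sin(t)*Z
    return Ro.from_matrix(np.c_[x,np.cross(z,x),z]),a
E
cat > m2.py <<'E'
from h import *
R,a=tiltR(73,35); s,c=np.sin(np.radians(28)),np.cos(np.radians(28))
d=s*a+c*Z;n=-c*a+s*Z
N=np.array([.5857,-.2358,.1497]);G=N-.022*d+.006*n;z=R.as_matrix()[:,2]
print("G",G,"TCP grasp",G-.061*z,"pre",G-.150*z)
goto(G-.150*z,R)
E
python3 m2.py
```

```text
G [ 0.58113138 -0.25074328  0.13309198] TCP grasp [ 0.57090183 -0.28420262  0.18306026] pre [ 0.55597675 -0.33302036  0.25596479]
move mm [-393.4   34.6   47.1] twist deg [-15.6 -32.6 -49.7]
```

```bash
python3 -m handwheel '[{"translation":[-36,3,0],"twist":[0,0,0],"jaw":76},{"translation":[-36,3,0],"twist":[0,0,0],"jaw":76},{"translation":[-36,3,0],"twist":[0,0,0],"jaw":76},{"translation":[-36,3,0],"twist":[0,0,0],"jaw":76},{"translation":[-36,3,0],"twist":[0,0,0],"jaw":76},{"translation":[-36,3,0],"twist":[0,0,0],"jaw":76},{"translation":[-36,3,0],"twist":[0,0,0],"jaw":76},{"translation":[-36,3,0],"twist":[0,0,0],"jaw":76},{"translation":[-36,3,0],"twist":[0,0,0],"jaw":76},{"translation":[-36,4,0],"twist":[0,0,0],"jaw":76},{"translation":[-33,4,0],"twist":[0,0,0],"jaw":76}]'; python3 -m handwheel '[{"translation":[0,0,0],"twist":[-1.56,-3.26,-4.97],"jaw":76},{"translation":[0,0,0],"twist":[-1.56,-3.26,-4.97],"jaw":76},{"translation":[0,0,0],"twist":[-1.56,-3.26,-4.97],"jaw":76},{"translation":[0,0,0],"twist":[-1.56,-3.26,-4.97],"jaw":76},{"translation":[0,0,0],"twist":[-1.56,-3.26,-4.97],"jaw":76},{"translation":[0,0,0],"twist":[-1.56,-3.26,-4.97],"jaw":76},{"translation":[0,0,0],"twist":[-1.56,-3.26,-4.97],"jaw":76},{"translation":[0,0,0],"twist":[-1.56,-3.26,-4.97],"jaw":76},{"translation":[0,0,0],"twist":[-1.56,-3.26,-4.97],"jaw":76},{"translation":[0,0,0],"twist":[-1.56,-3.26,-4.97],"jaw":76},{"translation":[0,0,0],"twist":[0,0,0],"jaw":76}]'; python3 m2.py; python3 - <<'E'
from h import *
im=eyes.camera("wrist");cv2.imwrite("pics/w1.png",cv2.resize(im[:,:,::-1],(800,600),interpolation=cv2.INTER_CUBIC))
E
```

```text
time_s: 1.02
position: [0.5572, -0.3318, 0.3031]
tool_rot: [3.141, -0.001, -2.762]
force: [-0.1, -0.1, -0.1]
grip_width: 0.076
grip_force: 0.0
time_s: 1.93
position: [0.5551, -0.3345, 0.3012]
tool_rot: [3.139, 0.614, -1.868]
force: [0.8, 0.9, -1.3]
grip_width: 0.0755
grip_force: 0.0
G [ 0.58113138 -0.25074328  0.13309198] TCP grasp [ 0.57090183 -0.28420262  0.18306026] pre [ 0.55597675 -0.33302036  0.25596479]
move mm [24.7 -0.6 37.9] twist deg [ 0.2  0.2 -0. ]
```

View pics/w1.png

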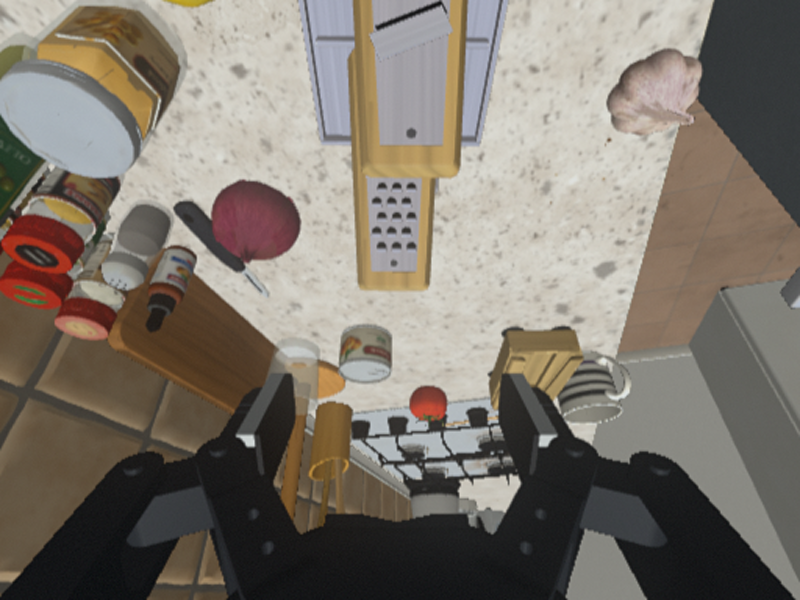

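Wrist view: the grater's narrow end spans about (358,290)-(430,290), with the slicer nearer the camera. The fingertips are at (293,378) and (503,378). I'll check these against the prediction.

```bash
cat >> m2.py <<'E'
b=np.cross(Z,a)
P=np.array([N+.023*b,N-.023*b,N+.0195*b+.012*n,N-.0195*b+.012*n])
print((proj("wrist",P)*1.5625).round(0))
import sys
goto(G-.061*z,R)
E
python3 m2.py; python3 - <<'E'
from h import *
im=cv2.imread("pics/w1.png")[150:320,310:480];cv2.imwrite("pics/w1c.png",cv2.resize(im,None,fx=3.5,fy=3.5,interpolation=cv2.INTER_CUBIC))
E
```

```text
G [ 0.58113138 -0.25074328  0.13309198] TCP grasp [ 0.57090183 -0.28420262  0.18306026] pre [ 0.55597675 -0.33302036  0.25596479]
move mm [25.2 -0.3 38.3] twist deg [ 0.   0.  -0.2]
[[431. 286.]
 [360. 286.]
 [427. 283.]
 [364. 283.]]
move mm [ 25.2  -0.4 127.3] twist deg [ 0.   0.  -0.2]
```

View pics/w1c.png

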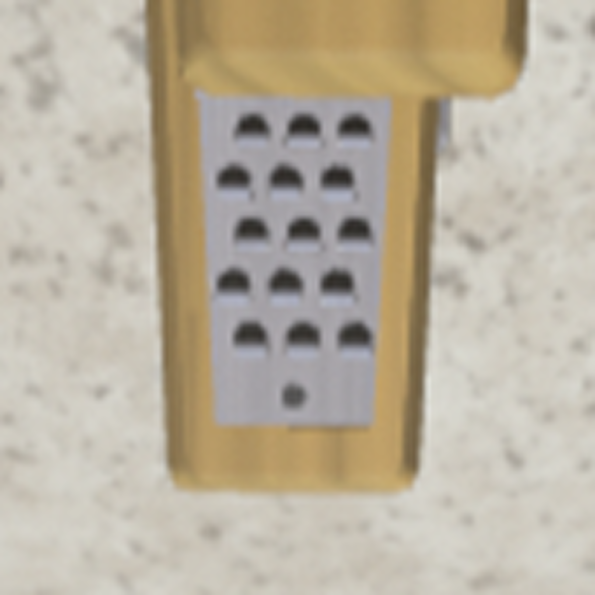

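The end sits at (358-429.5, 289.5), against a predicted (360-431, 286). That's a correction of about 1 to 2 mm. Advancing and gripping.

```bash
python3 -m handwheel '[{"translation":[23,-1.4,0],"twist":[0,0,0],"jaw":76},{"translation":[0,0,30],"twist":[0,0,0],"jaw":76},{"translation":[0,0,30],"twist":[0,0,0],"jaw":76},{"translation":[0,0,25],"twist":[0,0,0],"jaw":76},{"translation":[0,0,20],"twist":[0,0,0],"jaw":76},{"translation":[0,0,12],"twist":[0,0,0],"jaw":76},{"translation":[0,0,10],"twist":[0,0,0],"jaw":76},{"translation":[0,0,0],"twist":[0,0,0],"jaw":76}]'; python3 m2.py|tail -1;  python3 -m handwheel '[{"translation":[0,0,0],"twist":[0,0,0],"jaw":35},{"translation":[0,0,0],"twist":[0,0,0],"jaw":35},{"translation":[0,0,0],"twist":[0,0,0],"jaw":35},{"translation":[0,0,0],"twist":[0,0,0],"jaw":35},{"translation":[0,0,0],"twist":[0,0,0],"jaw":35},{"translation":[0,0,0],"twist":[0,0,0],"jaw":35}]'
```

```text
time_s: 2.65
position: [0.5727, -0.2801, 0.1853]
tool_rot: [3.139, 0.61, -1.868]
force: [-0.2, -0.6, -0.6]
grip_width: 0.0761
grip_force: 0.0
move mm [ 4.9  0.6 -0.7] twist deg [ 0.1 -0.  -0. ]
time_s: 3.15
position: [0.573, -0.2829, 0.1879]
tool_rot: [-3.138, 0.609, -1.865]
force: [-1.3, -2.1, 5.7]
grip_width: 0.0456
grip_force: 61.2
```

```bash
python3 -m handwheel '[{"translation":[-5,0,-2.5],"twist":[0,0,0],"jaw":35},{"translation":[-9,0,-4.6],"twist":[0,0,0],"jaw":35},{"translation":[-13.4,0,-6.8],"twist":[0,0,0],"jaw":35},{"translation":[-13.4,0,-6.8],"twist":[0,0,0],"jaw":35},{"translation":[-13.4,0,-6.8],"twist":[0,0,0],"jaw":35},{"translation":[-13.4,0,-6.8],"twist":[0,0,0],"jaw":35},{"translation":[-13.4,0,-6.8],"twist":[0,0,0],"jaw":35},{"translation":[-13.4,0,-6.8],"twist":[0,0,0],"jaw":35},{"translation":[-13.4,0,-6.8],"twist":[0,0,0],"jaw":35},{"translation":[-5,0,-2.5],"twist":[0,0,0],"jaw":35},{"translation":[0,0,0],"twist":[0,0,0],"jaw":35}]'; python3 - <<'E'
from h import *
im=eyes.camera("top");cv2.imwrite("pics/t2.png",cv2.resize(im[120:290,180:410,::-1],None,fx=3.4,fy=3.4,interpolation=cv2.INTER_CUBIC))
E
```

```text
time_s: 4.07
position: [0.5908, -0.2239, 0.3004]
tool_rot: [-3.136, 0.611, -1.862]
force: [-0.4, 0.2, -1.5]
grip_width: 0.0457
grip_force: 61.1
```

View pics/t2.png

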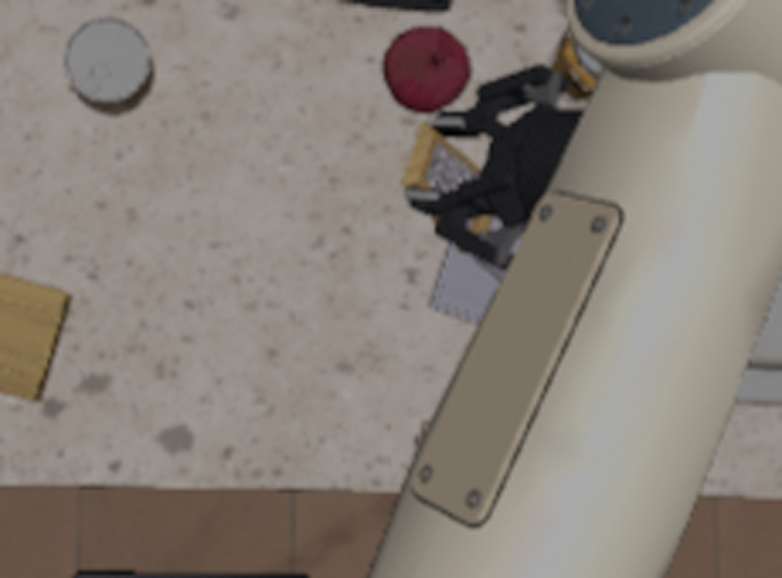

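```bash
cat > m3.py <<'E'
from h import *
import sys
h=float(sys.argv[1]); dth=float(sys.argv[2]) 
R,a=tiltR(75.7,-27+dth); z=R.as_matrix()[:,2]
G=np.array([.49,-.05,0])+.0605*a+(.006+h)*Z
print("TCP",(G-.061*z).round(4));goto(G-.061*z,R)
E
python3 m3.py .24 0
```

```text
TCP [0.5118 0.0355 0.3004]
move mm [-185.9  150.8  127.9] twist deg [-0.3 62.  -2.7]
```

```bash
python3 -m handwheel '[{"translation":[-18.6,15.1,12.8],"twist":[0,0,0],"jaw":35},{"translation":[-18.6,15.1,12.8],"twist":[0,0,0],"jaw":35},{"translation":[-18.6,15.1,12.8],"twist":[0,0,0],"jaw":35},{"translation":[-18.6,15.1,12.8],"twist":[0,0,0],"jaw":35},{"translation":[-18.6,15.1,12.8],"twist":[0,0,0],"jaw":35},{"translation":[-18.6,15.1,12.8],"twist":[0,0,0],"jaw":35},{"translation":[-18.6,15.1,12.8],"twist":[0,0,0],"jaw":35},{"translation":[-18.6,15.1,12.8],"twist":[0,0,0],"jaw":35},{"translation":[-18.6,15.1,12.8],"twist":[0,0,0],"jaw":35},{"translation":[-18.6,15.1,12.8],"twist":[0,0,0],"jaw":35},{"translation":[0,0,0],"twist":[0,0,0],"jaw":35}]'; python3 -m handwheel '[{"translation":[0,0,0],"twist":[0,5.2,-0.2],"jaw":35},{"translation":[0,0,0],"twist":[0,5.2,-0.2],"jaw":35},{"translation":[0,0,0],"twist":[0,5.2,-0.2],"jaw":35},{"translation":[0,0,0],"twist":[0,5.2,-0.2],"jaw":35},{"translation":[0,0,0],"twist":[0,5.2,-0.2],"jaw":35},{"translation":[0,0,0],"twist":[0,5.2,-0.2],"jaw":35},{"translation":[0,0,0],"twist":[0,5.2,-0.2],"jaw":35},{"translation":[0,0,0],"twist":[0,5.2,-0.2],"jaw":35},{"translation":[0,0,0],"twist":[0,5.2,-0.2],"jaw":35},{"translation":[0,0,0],"twist":[0,5.2,-0.2],"jaw":35},{"translation":[0,0,0],"twist":[0,5.2,-0.2],"jaw":35},{"translation":[0,0,0],"twist":[0,5.2,-0.2],"jaw":35}]';python3 -m handwheel '[{"translation":[0,0,0],"twist":[0,0,0],"jaw":35}]'; python3 m3.py .24 0;python3 m3.py .04 0; python3 - <<'E'
from h import *
im=eyes.camera("scene");cv2.imwrite("pics/s2.png",cv2.resize(im[100:300,150:400,::-1],None,fx=3,fy=3,interpolation=cv2.INTER_CUBIC))
E
```

```text
time_s: 5.03
position: [0.5095, 0.0387, 0.2992]
tool_rot: [3.139, 0.613, -1.865]
force: [-1.1, -0.2, -1.4]
grip_width: 0.0455
grip_force: 61.7
time_s: 6.03
position: [0.5115, 0.0352, 0.299]
tool_rot: [-3.139, -0.483, -1.829]
force: [0.2, -1.1, -2.9]
grip_width: 0.0455
grip_force: 61.2
time_s: 6.12
position: [0.5112, 0.0361, 0.2965]
tool_rot: [3.139, -0.487, -1.824]
force: [0.5, 0.7, -4.0]
grip_width: 0.0457
grip_force: 61.0
TCP [0.5118 0.0355 0.3004]
move mm [ 2.2 -0.7 -3.2] twist deg [ 0.2 -0.9 -0.2]
TCP [0.5118 0.0355 0.1004]
move mm [-91.3  -1.1 173.6] twist deg [ 0.2 -0.9 -0.2]
```

View pics/s2.png

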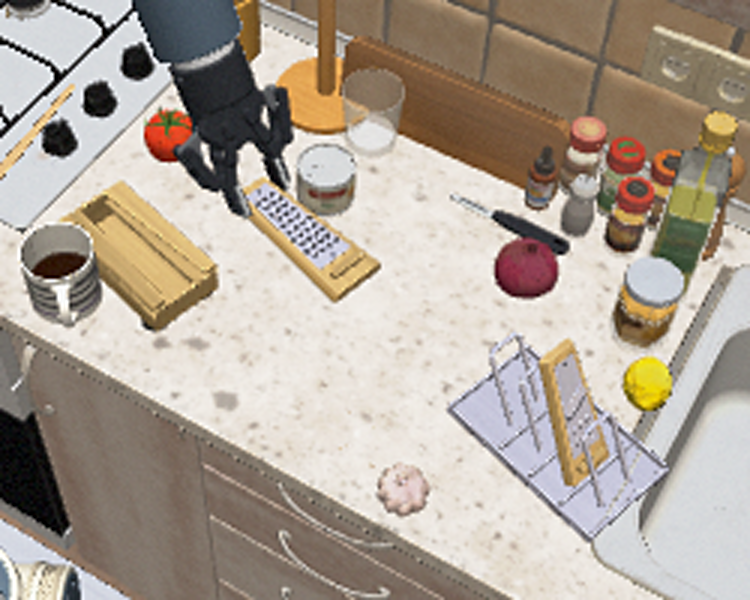

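Wrist and scene view: the insert is held teeth up at about (310,240), the slicer is still in the rack, and nothing else has moved. Lowering.

```bash
python3 -m handwheel '[{"translation":[-11.4,0,21.7],"twist":[0,-0.4,0],"jaw":35},{"translation":[-11.4,0,21.7],"twist":[0,-0.4,0],"jaw":35},{"translation":[-11.4,0,21.7],"twist":[0,0,0],"jaw":35},{"translation":[-11.4,0,21.7],"twist":[0,0,0],"jaw":35},{"translation":[-11.4,0,21.7],"twist":[0,0,0],"jaw":35},{"translation":[-11.4,0,21.7],"twist":[0,0,0],"jaw":35},{"translation":[-11.4,0,21.7],"twist":[0,0,0],"jaw":35},{"translation":[-11.4,0,21.7],"twist":[0,0,0],"jaw":35},{"translation":[0,0,0],"twist":[0,0,0],"jaw":35}]'; python3 m3.py .04 0;python3 m3.py .008 0; python3 - <<'E'
from h import *
im=eyes.camera("scene");cv2.imwrite("pics/s3.png",cv2.resize(im[140:240,200:310,::-1],None,fx=6,fy=6,interpolation=cv2.INTER_CUBIC))
E
```

```text
time_s: 6.92
position: [0.5107, 0.0365, 0.0998]
tool_rot: [3.139, -0.466, -1.829]
force: [-0.8, 0.0, -2.3]
grip_width: 0.0454
grip_force: 61.4
TCP [0.5118 0.0355 0.1004]
move mm [ 0.9 -1.3 -0.1] twist deg [ 0.4  0.3 -0.5]
TCP [0.5118 0.0355 0.0684]
move mm [-13.5  -1.4  28.4] twist deg [ 0.4  0.3 -0.5]
```

View pics/s3.png

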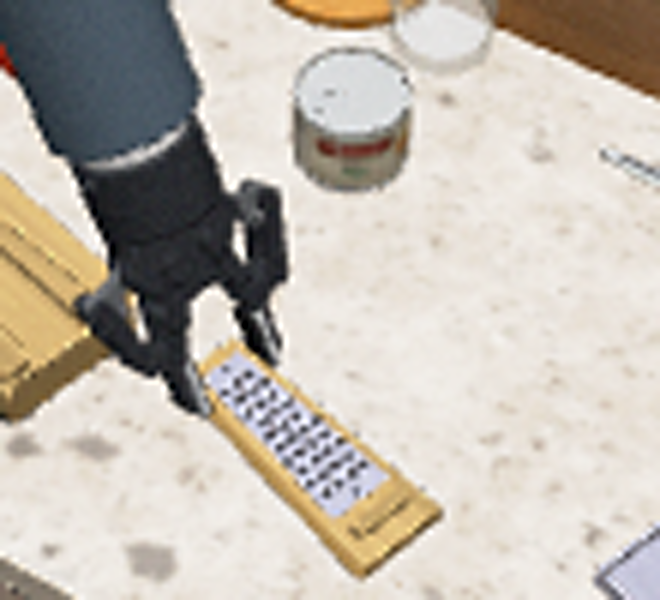

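The insert hangs over free worktop with its wide-end lower corners at about (362,577) and (441,517) in the crop. The tin, garlic and box are clear.

```bash
python3 - <<'E'
from h import *
uv=np.array([(362,577),(441,517)])/6+np.array([200,140])-.42
for z in (.0,.02,.04): 
    q=unproj("scene",uv,z); print(z,q.round(4),np.linalg.norm(q[0]-q[1]).round(4))
R,a=tiltR(75.7,0);b=np.cross(Z,a);C=np.array([.49,-.05,0])
for z in (0,.02,.04): print(z,((proj("scene",[C-.0825*a+.033*b+z*Z,C-.0825*a-.033*b+z*Z])-np.array([200,140])+.42)*6).round(0))
E
```

```text
0.0 [[ 0.4504 -0.1121  0.    ]
 [ 0.5089 -0.1297  0.    ]] 0.0611
0.02 [[ 0.4397 -0.1183  0.02  ]
 [ 0.4973 -0.1356  0.02  ]] 0.0601
0.04 [[ 0.429  -0.1246  0.04  ]
 [ 0.4857 -0.1416  0.04  ]] 0.0592
0 [[365. 601.]
 [447. 533.]]
0.02 [[365. 583.]
 [449. 514.]]
0.04 [[366. 563.]
 [450. 494.]]
```

```bash
python3 -m handwheel '[{"translation":[-1.8,0,3.6],"twist":[0,0,0],"jaw":35},{"translation":[-1.8,0,3.6],"twist":[0,0,0],"jaw":35},{"translation":[-1.8,0,3.6],"twist":[0,0,0],"jaw":35},{"translation":[-1.8,0,3.6],"twist":[0,0,0],"jaw":35},{"translation":[0,0,0],"twist":[0,0,0],"jaw":35}]'; python3 -m handwheel '[{"translation":[-1.8,0,3.6],"twist":[0,0,0],"jaw":35},{"translation":[-1.8,0,3.6],"twist":[0,0,0],"jaw":35},{"translation":[0,0,0],"twist":[0,0,0],"jaw":35}]';python3 -m handwheel '[{"translation":[-0.9,0,1.8],"twist":[0,0,0],"jaw":35},{"translation":[-0.9,0,1.8],"twist":[0,0,0],"jaw":35},{"translation":[0,0,0],"twist":[0,0,0],"jaw":35}]'
```

```text
time_s: 7.38
position: [0.5129, 0.0379, 0.0873]
tool_rot: [-3.138, -0.465, -1.829]
force: [0.3, -0.7, -1.6]
grip_width: 0.0456
grip_force: 61.7
time_s: 7.63
position: [0.5128, 0.0378, 0.0788]
tool_rot: [-3.139, -0.466, -1.829]
force: [-0.6, 0.2, -1.1]
grip_width: 0.0453
grip_force: 61.7
time_s: 7.88
position: [0.513, 0.0379, 0.0751]
tool_rot: [-3.138, -0.465, -1.829]
force: [-0.6, -0.2, -1.9]
grip_width: 0.0455
grip_force: 61.8
```

```bash
for i in 1 2; do python3 -m handwheel '[{"translation":[-0.9,0,1.8],"twist":[0,0,0],"jaw":35},{"translation":[-0.5,0,0.9],"twist":[0,0,0],"jaw":35},{"translation":[0,0,0],"twist":[0,0,0],"jaw":35},{"translation":[0,0,0],"twist":[0,0,0],"jaw":35}]' | grep -E "pos|force"; done
```

```text
position: [0.5131, 0.0379, 0.0724]
force: [-0.4, 0.6, -1.4]
grip_force: 61.9
position: [0.5132, 0.038, 0.0694]
force: [0.3, 0.2, -1.8]
grip_force: 62.6
```

```bash
for i in 1 2 3; do python3 -m handwheel '[{"translation":[-0.7,0,1.3],"twist":[0,0,0],"jaw":35},{"translation":[0,0,0],"twist":[0,0,0],"jaw":35},{"translation":[0,0,0],"twist":[0,0,0],"jaw":35}]' | grep -E "pos|force"; done; python3 - <<'E'
from h import *
im=eyes.camera("scene");cv2.imwrite("pics/s4.png",im[:,:,::-1])
im=eyes.camera("wrist");cv2.imwrite("pics/w4.png",im[:,:,::-1])
E
```

```text
position: [0.5132, 0.038, 0.0679]
force: [0.0, 0.0, -1.1]
grip_force: 63.0
position: [0.5133, 0.038, 0.0666]
force: [0.4, 0.1, 0.2]
grip_force: 64.1
position: [0.5133, 0.0381, 0.0663]
force: [-3.5, 2.5, 10.1]
grip_force: 69.1
```

```bash
python3 -m handwheel '[{"translation":[0.5,0,-0.9],"twist":[0,0,0],"jaw":35},{"translation":[0,0,0],"twist":[0,0,0],"jaw":50},{"translation":[0,0,0],"twist":[0,0,0],"jaw":60},{"translation":[0,0,0],"twist":[0,0,0],"jaw":70},{"translation":[0,0,0],"twist":[0,0,0],"jaw":75},{"translation":[0,0,0],"twist":[0,0,0],"jaw":75},{"translation":[4.5,0,-8.9],"twist":[0,0,0],"jaw":75},{"translation":[9,0,-18],"twist":[0,0,0],"jaw":75},{"translation":[13,0,-27],"twist":[0,0,0],"jaw":75},{"translation":[13,0,-27],"twist":[0,0,0],"jaw":75},{"translation":[13,0,-27],"twist":[0,0,0],"jaw":75},{"translation":[13,0,-27],"twist":[0,0,0],"jaw":75}]'; cat > m4.py <<'E'
from h import *
# bar grasp: tool down, y_t along -a (yaw = boxyaw-90)
import sys
X,Y,H,yaw=map(float,sys.argv[1:5])
goto([X,Y,H],Ro.from_euler("xyz",[np.pi,0,np.radians(yaw-90)]))
E
python3 m4.py .42 -.10 .26 75.7; python3 - <<'E'
from h import *
im=eyes.camera("scene");cv2.imwrite("pics/s5.png",im[:,:,::-1])
E
```

```text
time_s: 10.4
position: [0.5129, 0.04, 0.2182]
tool_rot: [-3.137, -0.464, -1.829]
force: [1.2, -0.2, -0.7]
grip_width: 0.0751
grip_force: 0.0
move mm [160.9  54.2  33.7] twist deg [ 20.8 -21.  -88.7]
```

```bash
for i in 1 2; do python3 -m handwheel '[{"translation":[0,0,0],"twist":[1.49,-1.5,-6.34],"jaw":75},{"translation":[0,0,0],"twist":[1.49,-1.5,-6.34],"jaw":75},{"translation":[0,0,0],"twist":[1.49,-1.5,-6.34],"jaw":75},{"translation":[0,0,0],"twist":[1.49,-1.5,-6.34],"jaw":75},{"translation":[0,0,0],"twist":[1.49,-1.5,-6.34],"jaw":75},{"translation":[0,0,0],"twist":[1.49,-1.5,-6.34],"jaw":60},{"translation":[0,0,0],"twist":[1.49,-1.5,-6.34],"jaw":50}]' | grep -E "time|pos|rot"; done; python3 m4.py .42 -.08 .26 75.7
```

```text
time_s: 11.03
position: [0.5129, 0.0401, 0.2165]
tool_rot: [3.044, -0.231, -1.009]
time_s: 11.62
position: [0.5129, 0.0401, 0.2167]
tool_rot: [-3.139, 0.0, -0.242]
move mm [-61.5 138.8 -43.6] twist deg [-0.1  0.   0.4]
```

```bash
python3 -m handwheel '[{"translation":[-12,28,-9],"twist":[0,0,0],"jaw":40},{"translation":[-12,28,-9],"twist":[0,0,0],"jaw":40},{"translation":[-12,28,-9],"twist":[0,0,0],"jaw":40},{"translation":[-12,28,-9],"twist":[0,0,0],"jaw":40},{"translation":[-13,27,-8],"twist":[0,0,0],"jaw":40},{"translation":[0,0,0],"twist":[0,0,0],"jaw":40},{"translation":[0,0,0],"twist":[0,0,0],"jaw":40}]'; python3 - <<'E'
from h import *
pr=pose(); print(pr[0],pr[2]["tool_rot"])
im=eyes.camera("wrist");cv2.imwrite("pics/w5.png",im[:,:,::-1]); cv2.imwrite("pics/w5b.png",cv2.resize(im[:,:,::-1],(800,600),interpolation=cv2.INTER_CUBIC))
np.savez("w5.npz",p=pr[0],r=pr[1].as_rotvec())
C=np.array([.49,-.05,0]);print(proj("wrist",C,pr))
b=cv2.cvtColor(im,cv2.COLOR_RGB2HSV); m=((b[...,0]>10)&(b[...,0]<28)&(b[...,1]>90)&(b[...,2]>70)).astype(np.uint8)
cs,_=cv2.findContours(m,cv2.RETR_EXTERNAL,cv2.CHAIN_APPROX_NONE)
for c in sorted(cs,key=cv2.contourArea)[-4:]:
    print(cv2.contourArea(c),cv2.minAreaRect(c),cv2.approxPolyDP(c,5,True)[:,0].tolist())
E
```

```text
time_s: 12.2
position: [0.4193, -0.0805, 0.2611]
tool_rot: [-3.14, -0.002, -0.249]
force: [-0.3, 0.3, -0.2]
grip_width: 0.0401
grip_force: 0.0
[ 0.41929815 -0.08054718  0.26111696] [-3.14018541e+00 -2.23058891e-03 -2.49431438e-01]
[[214.79641895 118.21196427]]
0.5 ((89.5, 140.0), (2.0, 1.0), 90.0) [[89, 139]]
39.0 ((508.5, 24.0), (12.0, 5.0), 90.0) [[511, 18], [507, 30]]
6307.0 ((213.5, 119.0), (54.0, 141.0), 90.0) [[284, 94], [148, 98], [145, 129], [151, 136], [280, 146]]
8149.5 ((51.5, 167.5), (89.0, 103.0), 90.0) [[0, 123], [0, 211], [96, 206], [94, 184], [102, 184], [96, 147], [89, 148], [86, 135], [83, 140], [79, 134], [86, 124]]
```

```bash
cat > fit.py <<'E'
from h import *
from scipy.optimize import minimize
def wood(im):
    b=cv2.cvtColor(im,cv2.COLOR_RGB2HSV); return ((b[...,0]>10)&(b[...,0]<28)&(b[...,1]>80)&(b[...,2]>60)).astype(np.uint8)
def insert_pts(x,y,yaw,z0=0):
    P=[]
    for z,i in((0,0),(.0045,0),(.012,.0035)):
        for sx,w in((-1,.033),(1,.023)):
            for s in(1,-1): P.append([sx*.0825,s*(w-i),z+z0])
    return Ro.from_euler("z",yaw,degrees=True).apply(P)+[x,y,0]
def box_pts(x,y,yaw):
    P=[[sx*.09,s*.048,z] for z in(0.0,.0575) for sx in(-1,1) for s in(1,-1)]
    return Ro.from_euler("z",yaw,degrees=True).apply(P)+[x,y,0]
def fit(f,x0,mask,name,pr,S=4,roi=None):
    big=cv2.resize(mask,None,fx=S,fy=S,interpolation=cv2.INTER_LINEAR)
    if roi is not None: w=np.zeros_like(big);w[roi[1]*S:roi[3]*S,roi[0]*S:roi[2]*S]=1
    else: w=np.ones_like(big)
    def cost(q):
        uv=proj(name,f(q[0],q[1],q[2]),pr)
        h=cv2.convexHull(((uv+.5)*S-.5).round(0).astype(np.int32));c=np.zeros_like(big);cv2.fillConvexPoly(c,h,1)
        return ((c!=big)&(w>0)).sum()/S**2
    r=minimize(cost,x0,method="Nelder-Mead",options=dict(initial_simplex=[np.array(x0)+d for d in([0,0,0],[.006,0,0],[0,.006,0],[0,0,3])],xatol=1e-4,fatol=.1))
    return r.x,r.fun
E
python3 - <<'E'
from fit import *
d=np.load("w5.npz");pr=(d["p"],Ro.from_rotvec(d["r"]),None)
im=cv2.imread("pics/w5.png")[:,:,::-1];m=wood(im)
cs,_=cv2.findContours(m,cv2.RETR_EXTERNAL,cv2.CHAIN_APPROX_NONE)
c=[c for c in cs if cv2.pointPolygonTest(c,(214.,100.),False)>=0 or 4000<cv2.contourArea(c)<7000][0]
mm=np.zeros_like(m);cv2.fillPoly(mm,[c],1)
q,e=fit(insert_pts,[.49,-.05,75.7],mm,"wrist",pr,roi=(110,60,320,180));print("insert",q.round(4),e)
yaw=np.radians(q[2]);a=np.array([np.cos(yaw),np.sin(yaw)]);print("bar xy",(q[:2]-.0585*a).round(4),(q[:2]-.0635*a).round(4))
m2=wood(im);print(proj("wrist",box_pts(.4962,.1829,75.7),pr).round(0).tolist())
t=cv2.imread("pics/top0.png")[:,:,::-1];mt=wood(np.ascontiguousarray(t));cs,_=cv2.findContours(mt,cv2.RETR_EXTERNAL,cv2.CHAIN_APPROX_NONE)
for c in cs:
    if cv2.contourArea(c)>800:
        print(cv2.contourArea(c),cv2.boundingRect(c))
E
```

```text
insert [ 4.89400e-01 -5.03000e-02  7.49586e+01] 266.6875
bar xy [ 0.4742 -0.1068] [ 0.4729 -0.1116]
[[116.0, 195.0], [102.0, 121.0], [-19.0, 195.0], [-45.0, 121.0], [91.0, 213.0], [72.0, 126.0], [-68.0, 213.0], [-105.0, 126.0]]
2917.0 (330, 325, 61, 59)
1703.0 (136, 323, 63, 61)
1993.5 (71, 321, 64, 63)
3649.5 (4, 320, 68, 64)
1105.0 (330, 266, 59, 57)
1551.0 (141, 262, 59, 58)
2427.0 (75, 262, 65, 57)
2246.0 (11, 261, 64, 58)
2042.0 (130, 189, 70, 49)
1131.0 (163, 85, 78, 31)
```

View pics/w5b.png

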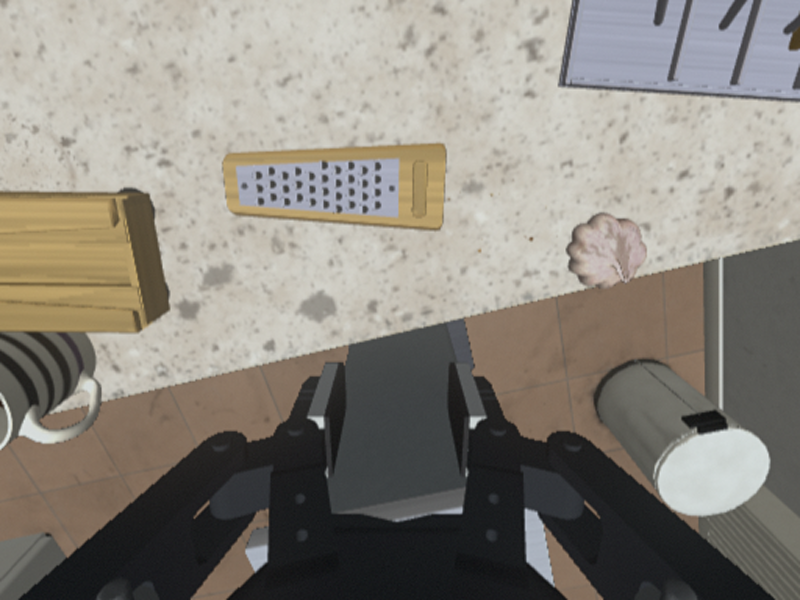

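Wrist view: the insert lies flat with teeth up from (225,190) to (445,188), and the bar is at (420,188). The box mouth faces it at x≈150. The fit agrees with what was planned (yaw 75.0°).

```bash
python3 - <<'E'
from fit import *
d=np.load("w5.npz");pr=(d["p"],Ro.from_rotvec(d["r"]),None)
print(unproj("wrist",np.array([(420,162),(420,216),(444,144),(440,229),(227,154),(234,213)])/1.5625-.18,.0215,pr)[:2],unproj("wrist",np.array([(444,144),(442,229),(225,154),(233,213)])/1.5625-.18,.003,pr))
E
python3 m4.py .4729 -.1116 .15 75
```

```text
[[ 0.49097564 -0.11616521  0.0215    ]
 [ 0.45379841 -0.10736951  0.0215    ]] [[ 0.49840791 -0.13729978  0.003     ]
 [ 0.43669883 -0.12229445  0.003     ]
 [ 0.53238579  0.02371538  0.003     ]
 [ 0.48976562  0.03423798  0.003     ]]
move mm [ 59.2  17.8 110.6] twist deg [-0.1 -0.1  0.8]
```

```bash
python3 -m handwheel '[{"translation":[12,3.6,22],"twist":[0,0,0.8],"jaw":30},{"translation":[12,3.6,22],"twist":[0,0,0],"jaw":30},{"translation":[12,3.6,22],"twist":[0,0,0],"jaw":30},{"translation":[12,3.6,22],"twist":[0,0,0],"jaw":30},{"translation":[11,3.4,22],"twist":[0,0,0],"jaw":30},{"translation":[0,0,0],"twist":[0,0,0],"jaw":30},{"translation":[0,0,0],"twist":[0,0,0],"jaw":30}]';python3 m4.py .4729 -.1116 .0875 75
```

```text
time_s: 12.83
position: [0.4722, -0.1116, 0.1486]
tool_rot: [3.141, 0.004, -0.261]
force: [-0.1, 0.4, 0.0]
grip_width: 0.0299
grip_force: 0.0
move mm [ 0.9 -0.3 61.1] twist deg [0.1 0.2 0. ]
```

```bash
python3 -m handwheel '[{"translation":[0.5,0,20],"twist":[0,0,0],"jaw":30},{"translation":[0,0,20],"twist":[0,0,0],"jaw":30},{"translation":[0,0,12],"twist":[0,0,0],"jaw":30},{"translation":[0,0,6],"twist":[0,0,0],"jaw":30},{"translation":[0,0,3],"twist":[0,0,0],"jaw":30},{"translation":[0,0,0],"twist":[0,0,0],"jaw":30},{"translation":[0,0,0],"twist":[0,0,0],"jaw":30}]'; python3 -m handwheel '[{"translation":[0,0,0],"twist":[0,0,0],"jaw":15},{"translation":[0,0,0],"twist":[0,0,0],"jaw":5},{"translation":[0,0,0],"twist":[0,0,0],"jaw":5},{"translation":[0,0,0],"twist":[0,0,0],"jaw":5},{"translation":[0,0,0],"twist":[0,0,0],"jaw":5},{"translation":[0,0,0],"twist":[0,0,0],"jaw":5}]'
```

```text
time_s: 13.42
position: [0.4737, -0.1119, 0.0901]
tool_rot: [-3.141, -0.002, -0.261]
force: [0.2, -1.0, 0.3]
grip_width: 0.0301
grip_force: 0.0
time_s: 13.92
position: [0.4736, -0.112, 0.09]
tool_rot: [-3.141, -0.002, -0.261]
force: [-2.6, 1.4, 6.0]
grip_width: 0.0072
grip_force: 58.9
```

```bash
python3 -m handwheel '[{"translation":[0,0,0],"twist":[0,0,0],"jaw":20},{"translation":[0,0,0],"twist":[0,0,0],"jaw":25},{"translation":[0,0,0],"twist":[0,0,0],"jaw":25},{"translation":[0,0,1.5],"twist":[0,0,0],"jaw":25},{"translation":[0,0,1.5],"twist":[0,0,0],"jaw":25},{"translation":[0,0,0],"twist":[0,0,0],"jaw":25},{"translation":[0,0,0],"twist":[0,0,0],"jaw":25}]'; python3 -m handwheel '[{"translation":[0,0,0],"twist":[0,0,0],"jaw":15},{"translation":[0,0,0],"twist":[0,0,0],"jaw":5},{"translation":[0,0,0],"twist":[0,0,0],"jaw":5},{"translation":[0,0,0],"twist":[0,0,0],"jaw":5},{"translation":[0,0,0],"twist":[0,0,0],"jaw":5},{"translation":[0,0,0],"twist":[0,0,0],"jaw":5}]'
```

```text
time_s: 14.5
position: [0.4728, -0.1121, 0.0857]
tool_rot: [-3.141, 0.001, -0.262]
force: [-0.5, 0.4, 0.5]
grip_width: 0.0253
grip_force: 0.0
time_s: 15.0
position: [0.473, -0.1121, 0.0861]
tool_rot: [-3.141, -0.0, -0.262]
force: [-0.7, -0.3, 2.6]
grip_width: 0.0076
grip_force: 60.6
```

```bash
python3 - <<'E'
from fit import *
d=np.load("w5.npz");pr=(d["p"],Ro.from_rotvec(d["r"]),None)
im=np.ascontiguousarray(cv2.imread("pics/w5.png")[:,:,::-1]);m=wood(im)
for u in (5,25,45,65,75): r=np.where(m[:,u])[0]; print(u,r.min(),r.max(), im[r.min()-2:r.min()+10,u].mean(1).astype(int).tolist())
# rows of grey-level edges at column 30 for ledge/cheek lines
print(im[118:215,40].mean(1).astype(int).tolist())
print("pred",proj("wrist",box_pts(.4962,.1829,75.7),pr).round(1).tolist())
print("fit wrist",fit(box_pts,[.4962,.1829,75.7],m,"wrist",pr,roi=(0,100,115,230)))
t=np.ascontiguousarray(cv2.imread("pics/top0.png")[:,:,::-1]);mt=wood(t)
mt=cv2.morphologyEx(mt,cv2.MORPH_CLOSE,np.ones((5,5),np.uint8))
print("fit top",fit(box_pts,[.4962,.1829,75.7],mt,"top",None,roi=(133,180,210,240)))
E
```

```text
5 123 211 [164, 133, 92, 96, 109, 119, 130, 139, 150, 154, 153, 153]
25 123 284 [195, 165, 101, 95, 104, 111, 128, 136, 150, 156, 155, 154]
45 123 212 [183, 156, 95, 91, 106, 118, 131, 135, 148, 156, 157, 155]
65 124 211 [169, 106, 92, 118, 134, 127, 132, 144, 154, 157, 157, 152]
75 124 211 [158, 89, 92, 122, 143, 139, 139, 137, 137, 136, 138, 135]
[194, 194, 193, 194, 167, 96, 92, 104, 120, 132, 136, 149, 157, 157, 155, 154, 151, 151, 155, 157, 154, 150, 146, 144, 143, 146, 152, 156, 147, 131, 138, 139, 140, 143, 145, 143, 141, 143, 149, 153, 154, 151, 146, 144, 145, 145, 142, 140, 146, 148, 145, 141, 136, 130, 129, 130, 131, 130, 126, 130, 140, 144, 129, 97, 97, 127, 145, 149, 151, 151, 151, 147, 138, 130, 131, 129, 115, 108, 125, 136, 136, 138, 137, 133, 132, 130, 130, 130, 129, 131, 131, 134, 133, 124, 86, 58, 52]
pred [[115.8, 195.2], [102.4, 121.3], [-18.6, 195.3], [-44.9, 121.5], [90.7, 212.9], [71.6, 126.0], [-68.0, 212.9], [-105.4, 126.2]]
fit wrist (array([ 0.49781963,  0.19414389, 75.38087704]), np.float64(290.3125))
fit top (array([ 0.49707511,  0.1896827 , 75.1919879 ]), np.float64(109.125))
```

```bash
python3 -m handwheel '[{"translation":[0,0,-3],"twist":[0,0,0],"jaw":5},{"translation":[0,0,-6],"twist":[0,0,0],"jaw":5},{"translation":[0,0,-12],"twist":[0,0,0],"jaw":5},{"translation":[0,0,-15],"twist":[0,0,0],"jaw":5},{"translation":[0,0,-13],"twist":[0,0,0],"jaw":5},{"translation":[0,0,-6],"twist":[0,0,0],"jaw":5},{"translation":[0,0,0],"twist":[0,0,0],"jaw":5},{"translation":[0,0,0],"twist":[0,0,0],"jaw":5},{"translation":[0,0,0],"twist":[0,0,0],"jaw":5}]'; cat > m5.py <<'E'
import sys
from h import *
short,z=float(sys.argv[1])/1e3,float(sys.argv[2])/1e3
y=np.radians(75.7);a=np.array([np.cos(y),np.sin(y),0]);p=np.array([.4962,.1829,0])+(-.071-short)*a+z*Z
r=np.array([a[1],-a[0],0]);q,_,s=pose();d=q-(p+short*a)
print("short",round(-d@a*1e3,1),"lat",round(d@r*1e3,1),"z",round(q[2]*1e3,1),"F along/lat/up",np.round([s["force"]@a,s["force"]@r,s["force"][2]],1),"M",np.round(s["ft_torque"],2),"grip",round(s["grip_width"]*1e3,1),round(s["grip_force"],0))
goto(p,Ro.from_euler("xyz",[np.pi,0,y-np.pi/2]))
E
python3 m5.py 180 140; python3 - <<'E'
from fit import *
pr=pose();im=eyes.camera("scene");cv2.imwrite("pics/s6.png",im[:,:,::-1]);m=wood(im)
p,R,_=pr
for z0 in(.05,.054):
  # level prediction
  a=-R.as_matrix()[:,1];C=p+.0635*a; print(proj("scene",insert_pts(C[0],C[1],np.degrees(np.arctan2(a[1],a[0])),z0)).round(1)[[0,1,2,3]].tolist())
uv=proj("scene",C*[1,1,0]+.06*Z)[0]
cs,_=cv2.findContours(m,cv2.RETR_EXTERNAL,cv2.CHAIN_APPROX_NONE)
for c in cs:
    x,y,w,h=cv2.boundingRect(c)
    if abs(x+w/2-uv[0])<60 and abs(y+h/2-uv[1])<60 and w*h>300: print((x,y,w,h),cv2.approxPolyDP(c,2.5,True)[:,0].tolist())
E
```

```text
time_s: 15.75
position: [0.4723, -0.1121, 0.14]
tool_rot: [-3.141, 0.002, -0.262]
force: [-0.4, 0.1, -1.8]
grip_width: 0.0078
grip_force: 60.0
short 220.7 lat 49.7 z 140.0 F along/lat/up [ 0.  -0.5 -1.8] M [-0.14  0.07  0.01] grip 7.8 60.0
move mm [-50.2 -40.1   0.1] twist deg [-0.   0.1 -0.7]
[[260.3, 232.3], [274.6, 220.9], [229.4, 201.0], [239.3, 193.8]]
[[260.3, 231.7], [274.6, 220.2], [229.4, 200.3], [239.3, 193.1]]
(230, 193, 44, 38) [[230, 200], [259, 230], [273, 220], [264, 224], [261, 220], [255, 222], [232, 199], [240, 194], [251, 203], [238, 193]]
(170, 161, 52, 49) [[188, 161], [170, 173], [180, 177], [183, 192], [203, 209], [221, 196], [221, 188]]
```

```bash
python3 -m handwheel '[{"translation":[-12,0,0],"twist":[0,0,-0.7],"jaw":5},{"translation":[-13,0,0],"twist":[0,0,0],"jaw":5},{"translation":[-13,0,0],"twist":[0,0,0],"jaw":5},{"translation":[-12,0,0],"twist":[0,0,0],"jaw":5},{"translation":[0,-10,0],"twist":[0,0,0],"jaw":5},{"translation":[0,-15,0],"twist":[0,0,0],"jaw":5},{"translation":[0,-15,0],"twist":[0,0,0],"jaw":5},{"translation":[0,0,0],"twist":[0,0,0],"jaw":5},{"translation":[0,0,0],"twist":[0,0,0],"jaw":5}]'|tail -3; python3 m5.py 110 140; python3 - <<'E'
from fit import *
pr=pose();im=eyes.camera("wrist");cv2.imwrite("pics/w6.png",im[:,:,::-1]);np.savez("w6.npz",p=pr[0],r=pr[1].as_rotvec())
y=np.radians(75.7);a=np.array([np.cos(y),np.sin(y),0]);b=np.cross(Z,a)
C=pr[0]+.0635*a
for k,x in (("insert x=50",.05),("x=70",.07)):
    w=.028-(x+0)*.0606
    u=proj("wrist",np.array([C+x*a+s*(w)*b+(.054-C[2])*Z for s in(1,-1)]),pr).round(1);print(k,u.tolist())
    col=int(u[:,0].mean()); h=cv2.cvtColor(im,cv2.COLOR_RGB2HSV)[:,col]
    rr=range(int(u[:,1].min())-8,int(u[:,1].max())+9); print(rr[0],[(int(v[1]),int(v[2])) for v in h[rr[0]:rr[-1]+1]])
u=proj("wrist",box_pts(.4962,.1829,75.7),pr).round(1).tolist();print("box",u)
E
```

```text
force: [0.4, -0.4, -1.6]
grip_width: 0.0079
grip_force: 60.0
short 179.9 lat 0.3 z 140.5 F along/lat/up [-0.3  0.5 -1.6] M [-0.11  0.08  0.  ] grip 7.9 60.0
move mm [ -0.2 -69.9   0.5] twist deg [0.  0.1 0.1]
insert x=50 [[89.6, 263.5], [73.6, 196.1]]
188 [(18, 171), (21, 173), (22, 171), (20, 170), (20, 169), (19, 172), (17, 175), (16, 173), (22, 153), (59, 113), (106, 115), (113, 133), (113, 135), (115, 135), (114, 136), (114, 139), (116, 143), (115, 146), (115, 151), (117, 152), (113, 151), (107, 148), (103, 146), (102, 143), (101, 144), (102, 147), (104, 150), (104, 152), (104, 152), (83, 148), (11, 140), (27, 162), (29, 165), (25, 164), (25, 162), (27, 162), (27, 163), (28, 164), (27, 163), (30, 163), (27, 163), (27, 161), (27, 159), (26, 158), (28, 157), (30, 159), (30, 159), (29, 159), (27, 160), (29, 160), (26, 138), (22, 94), (19, 79), (20, 100), (29, 140), (27, 159), (30, 163), (28, 163), (27, 160), (30, 160), (27, 149), (26, 107), (10, 53), (11, 48), (16, 49), (5, 48), (16, 49), (10, 49), (17, 74), (26, 126), (29, 158), (27, 158), (28, 157), (27, 159), (17, 154), (41, 156)
[... 495 characters left out ...]
(27, 162), (28, 163), (26, 160), (26, 160), (28, 164), (27, 163), (20, 165), (20, 167), (26, 158), (26, 157), (28, 157), (26, 156), (24, 157), (27, 158), (26, 157), (27, 158), (27, 159), (27, 160), (27, 158), (27, 160), (29, 161), (27, 160), (29, 160), (27, 161), (27, 160), (29, 161), (27, 161), (26, 158), (28, 157), (26, 155), (26, 158), (27, 160), (27, 162), (24, 158), (26, 156), (29, 156), (26, 158), (27, 159), (28, 157), (28, 157), (17, 153), (41, 154), (106, 166), (109, 166), (109, 164), (106, 161), (107, 162), (104, 142), (56, 100), (26, 140), (19, 171)]
box [[77.5, 250.2], [51.3, 145.5], [-118.9, 250.1], [-174.4, 145.5], [26.6, 294.3], [-18.9, 162.2], [-226.4, 294.2], [-322.7, 162.1]]
```

```bash
python3 -m handwheel '[{"translation":[0,-10,0],"twist":[0,0,0],"jaw":5},{"translation":[0,-10,0],"twist":[0,0,0],"jaw":5},{"translation":[0,-10,0],"twist":[0,0,0],"jaw":5},{"translation":[0,0,0],"twist":[0,0,0],"jaw":5}]'|tail -3; python3 m5.py 110 140;  python3 -m handwheel '[{"translation":[0,-10,0],"twist":[0,0,0],"jaw":5},{"translation":[0,-10,0],"twist":[0,0,0],"jaw":5},{"translation":[0,-10,0],"twist":[0,0,0],"jaw":5},{"translation":[0,-10,0],"twist":[0,0,0],"jaw":5},{"translation":[0,-10,0],"twist":[0,0,0],"jaw":5},{"translation":[0,0,0],"twist":[0,0,0],"jaw":5},{"translation":[0,0,0],"twist":[0,0,0],"jaw":5}]'|tail -3; python3 m5.py 100 131
```

```text
force: [0.6, -0.3, -1.7]
grip_width: 0.008
grip_force: 60.0
short 148.9 lat 0.7 z 141.0 F along/lat/up [-0.1  0.7 -1.7] M [-0.1   0.01 -0.02] grip 8.0 60.0
move mm [ -0.6 -38.9   1. ] twist deg [-0.  -0.   0.1]
force: [-1.0, -0.8, -2.2]
grip_width: 0.0079
grip_force: 60.0
short 99.8 lat 0.3 z 140.9 F along/lat/up [-1.1 -0.7 -2.2] M [-0.14  0.04  0.  ] grip 7.9 60.0
move mm [-0.3  0.2  9.9] twist deg [-0.   0.   0.1]
```

Now lower onto the ledges, watching the force.

```bash
python3 -m handwheel '[{"translation":[0,0,3],"twist":[0,0,0],"jaw":5},{"translation":[0,0,3],"twist":[0,0,0],"jaw":5},{"translation":[0,0,2],"twist":[0,0,0],"jaw":5},{"translation":[0,0,0],"twist":[0,0,0],"jaw":5},{"translation":[0,0,0],"twist":[0,0,0],"jaw":5}]'>/dev/null; python3 m5.py 100 131|head -1; for i in 1 2 3 4; do python3 -m handwheel '[{"translation":[0,0,0.7],"twist":[0,0,0],"jaw":5},{"translation":[0,0,0],"twist":[0,0,0],"jaw":5},{"translation":[0,0,0],"twist":[0,0,0],"jaw":5}]'>/dev/null; python3 m5.py 100 131|head -1; done
```

```text
short 100.8 lat 0.2 z 132.7 F along/lat/up [ 0.   1.  -1.3] M [-0.07  0.04 -0.03] grip 8.0 60.0
short 100.5 lat 0.3 z 132.3 F along/lat/up [-1.   0.5 -2.9] M [-0.14 -0.    0.01] grip 7.9 60.0
short 100.5 lat 0.3 z 131.6 F along/lat/up [ 0.  -0.2 -1.3] M [-0.08  0.01  0.01] grip 7.9 60.0
short 100.4 lat 0.3 z 130.9 F along/lat/up [ 0.4 -0.5 -1.5] M [-0.06 -0.02  0.02] grip 8.0 60.0
short 100.5 lat 0.3 z 130.2 F along/lat/up [-0.4 -0.2 -1.4] M [-0.14 -0.02 -0.01] grip 8.1 60.0
```

```bash
for i in 1 2 3 4; do python3 -m handwheel '[{"translation":[0,0,0.6],"twist":[0,0,0],"jaw":5},{"translation":[0,0,0],"twist":[0,0,0],"jaw":5},{"translation":[0,0,0],"twist":[0,0,0],"jaw":5}]'>/dev/null; python3 m5.py 100 131|head -1; done
```

```text
short 100.5 lat 0.4 z 129.6 F along/lat/up [-0.7 -0.1 -0.4] M [-0.27  0.05 -0.01] grip 7.7 60.0
short 100.5 lat 0.4 z 129.1 F along/lat/up [-1.5  0.5  0.4] M [-0.38 -0.01  0.02] grip 8.2 60.0
short 100.5 lat 0.4 z 128.4 F along/lat/up [-1.8  0.6  1.5] M [-0.53  0.01  0.  ] grip 7.6 60.0
short 100.5 lat 0.4 z 127.8 F along/lat/up [-2.8 -0.1  1.6] M [-0.61  0.14  0.01] grip 7.6 60.0
```

```bash
python3 -m handwheel '[{"translation":[0,0,-1.8],"twist":[0,0,0],"jaw":5},{"translation":[0,0,0],"twist":[0,0,0],"jaw":5},{"translation":[0,0,0],"twist":[0,0,0],"jaw":5}]'>/dev/null; python3 m5.py 60 130|head -1;  python3 -m handwheel '[{"translation":[0,-6,0],"twist":[0,0,0],"jaw":5},{"translation":[0,-6,0],"twist":[0,0,0],"jaw":5},{"translation":[0,-6,0],"twist":[0,0,0],"jaw":5},{"translation":[0,0,0],"twist":[0,0,0],"jaw":5},{"translation":[0,0,0],"twist":[0,0,0],"jaw":5}]'>/dev/null; python3 m5.py 60 130|head -1;python3 -m handwheel '[{"translation":[0,-5,0],"twist":[0,0,0],"jaw":5},{"translation":[0,-5,0],"twist":[0,0,0],"jaw":5},{"translation":[0,-5,0],"twist":[0,0,0],"jaw":5},{"translation":[0,0,0],"twist":[0,0,0],"jaw":5},{"translation":[0,0,0],"twist":[0,0,0],"jaw":5}]'>/dev/null; python3 m5.py 60 130
```

```text
short 100.3 lat 0.3 z 129.6 F along/lat/up [-1.   0.4 -0.1] M [-0.16 -0.07  0.01] grip 7.8 60.0
short 81.5 lat 0.4 z 129.5 F along/lat/up [ 1.6  0.7 -0.5] M [ 0.48 -0.11  0.05] grip 8.0 60.0
short 66.7 lat 0.4 z 129.6 F along/lat/up [ 1.5 -0.   1.2] M [ 0.6  -0.02  0.  ] grip 7.7 60.0
move mm [-0.4 -6.7 -0.4] twist deg [-0.1 -0.   0. ]
```

```bash
for i in 1 2 3 4; do python3 -m handwheel '[{"translation":[0,-3,0],"twist":[0,0,0],"jaw":5},{"translation":[0,-3,0],"twist":[0,0,0],"jaw":5},{"translation":[0,-3,0],"twist":[0,0,0],"jaw":5},{"translation":[0,0,0],"twist":[0,0,0],"jaw":5}]'>/dev/null; python3 m5.py 0 130|head -1; done
```

```text
short 58.2 lat 0.4 z 129.7 F along/lat/up [-2.  -0.5  2.4] M [-0.39  0.14 -0.03] grip 7.8 61.0
short 49.0 lat 0.4 z 129.7 F along/lat/up [-2.4 -1.1  3.3] M [-0.58  0.31 -0.1 ] grip 7.8 61.0
short 40.1 lat 0.5 z 129.8 F along/lat/up [-3.2  0.   4.7] M [-0.99  0.42 -0.01] grip 7.6 61.0
short 31.2 lat 0.5 z 130.0 F along/lat/up [-4.6  0.   7.6] M [-1.3   0.55  0.03] grip 8.2 61.0
```

```bash
python3 -m handwheel '[{"translation":[0,0,-0.6],"twist":[0,0,0],"jaw":5},{"translation":[0,0,0],"twist":[0,0,0],"jaw":5},{"translation":[0,0,0],"twist":[0,0,0],"jaw":5}]'>/dev/null; python3 m5.py 0 130|head -1; for i in 1 2 3; do python3 -m handwheel '[{"translation":[0,-3,0],"twist":[0,0,0],"jaw":5},{"translation":[0,-3,0],"twist":[0,0,0],"jaw":5},{"translation":[0,0,0],"twist":[0,0,0],"jaw":5}]'>/dev/null; python3 m5.py 0 130|head -1; done
```

```text
short 31.0 lat 0.3 z 130.1 F along/lat/up [-1.3 -0.1  1.9] M [-0.09  0.13 -0.05] grip 7.8 60.0
short 25.0 lat 0.3 z 130.1 F along/lat/up [-1.  -0.6  2.2] M [-0.4   0.33  0.06] grip 7.9 61.0
short 18.9 lat 0.3 z 130.1 F along/lat/up [-0.8 -0.7  2.8] M [-0.29  0.25  0.02] grip 7.5 60.0
short 12.8 lat 0.3 z 130.1 F along/lat/up [-0.1 -1.8  0.9] M [-0.1   0.2  -0.06] grip 7.7 60.0
```

```bash
for i in 1 2 3 4 5; do python3 -m handwheel '[{"translation":[0,-1,0],"twist":[0,0,0],"jaw":5},{"translation":[0,-1,0],"twist":[0,0,0],"jaw":5},{"translation":[0,0,0],"twist":[0,0,0],"jaw":5}]'>/dev/null; python3 m5.py 0 130|head -1; done
```

```text
short 11.4 lat 0.2 z 130.1 F along/lat/up [-1.7 -0.6  1.5] M [-0.48  0.22 -0.01] grip 7.6 60.0
short 9.5 lat 0.1 z 130.1 F along/lat/up [-2.7 -0.1  1.7] M [-0.73  0.47 -0.03] grip 7.6 60.0
short 7.6 lat 0.1 z 130.1 F along/lat/up [-3.6 -1.2  3. ] M [-0.97  0.81 -0.05] grip 7.7 61.0
short 5.7 lat -0.0 z 130.1 F along/lat/up [-4.7 -2.2  3.2] M [-1.31  1.2  -0.11] grip 7.8 61.0
short 3.9 lat -0.1 z 130.1 F along/lat/up [-4.6 -2.1  4. ] M [-1.47  1.35 -0.11] grip 7.9 61.0
```

```bash
python3 -m handwheel '[{"translation":[-0.4,0,-0.2],"twist":[0,0,0],"jaw":5},{"translation":[0,0,0],"twist":[0,0,0],"jaw":5}]'>/dev/null; python3 m5.py 0 130|head -1; for i in 1 2 3 4; do python3 -m handwheel '[{"translation":[0,-1,0],"twist":[0,0,0],"jaw":5},{"translation":[0,0,0],"twist":[0,0,0],"jaw":5},{"translation":[0,0,0],"twist":[0,0,0],"jaw":5}]'>/dev/null; python3 m5.py 0 130|head -1; done
```

```text
short 3.1 lat -0.2 z 130.1 F along/lat/up [-2.  -1.9 -0.3] M [-0.42  0.62 -0.07] grip 7.9 60.0
short 2.2 lat -0.2 z 130.1 F along/lat/up [-0.5 -1.  -1.4] M [-0.12  0.55 -0.13] grip 7.8 60.0
short 1.4 lat -0.2 z 130.2 F along/lat/up [-0.1 -1.1 -1.9] M [-0.18  0.65 -0.11] grip 8.0 60.0
short 0.6 lat -0.3 z 130.3 F along/lat/up [-2.  -1.6 -1.3] M [-0.4   0.78 -0.08] grip 7.9 60.0
short -0.4 lat -0.3 z 130.3 F along/lat/up [-2.7 -2.5 -0.9] M [-0.58  1.04 -0.12] grip 7.7 60.0
```

```bash
for i in 1 2 3 4; do python3 -m handwheel '[{"translation":[0,-0.6,0],"twist":[0,0,0],"jaw":5},{"translation":[0,0,0],"twist":[0,0,0],"jaw":5},{"translation":[0,0,0],"twist":[0,0,0],"jaw":5}]'>/dev/null; python3 m5.py 0 130|head -1; done
```

```text
short -1.0 lat -0.3 z 130.3 F along/lat/up [-2.4 -4.  -1.2] M [-0.69  1.22 -0.1 ] grip 8.0 60.0
short -1.6 lat -0.3 z 130.3 F along/lat/up [-2.9 -3.7 -0.5] M [-0.79  1.45 -0.18] grip 7.8 60.0
short -2.2 lat -0.3 z 130.2 F along/lat/up [-2.8 -3.6 -0.4] M [-0.81  1.65 -0.21] grip 8.1 60.0
short -2.7 lat -0.3 z 130.2 F along/lat/up [-3.5 -2.9 -1.2] M [-0.77  1.67 -0.21] grip 7.7 60.0
```

```bash
python3 -m handwheel '[{"translation":[-0.4,0,0],"twist":[0,0,0],"jaw":5},{"translation":[0,0,0],"twist":[0,0,0],"jaw":5}]'>/dev/null;for i in 1 2 3 4; do python3 -m handwheel '[{"translation":[0,-0.6,0],"twist":[0,0,0],"jaw":5},{"translation":[0,0,0],"twist":[0,0,0],"jaw":5},{"translation":[0,0,0],"twist":[0,0,0],"jaw":5}]'>/dev/null; python3 m5.py 0 130|head -1; done
```

```text
short -3.6 lat -0.4 z 130.4 F along/lat/up [-2.7 -1.6 -1.2] M [-0.86  1.24 -0.18] grip 7.9 60.0
short -4.1 lat -0.5 z 130.4 F along/lat/up [-2.8 -2.5 -0.1] M [-0.89  1.26 -0.16] grip 7.6 60.0
short -4.6 lat -0.5 z 130.4 F along/lat/up [-3.2 -2.5 -0.7] M [-1.16  1.3  -0.23] grip 7.9 60.0
short -4.7 lat -0.5 z 130.4 F along/lat/up [-6.7 -2.8  0. ] M [-1.85  1.27 -0.21] grip 7.8 60.0
```

```bash
for i in 1 2 3; do python3 -m handwheel '[{"translation":[0,-0.6,0],"twist":[0,0,0],"jaw":5},{"translation":[0,0,0],"twist":[0,0,0],"jaw":5},{"translation":[0,0,0],"twist":[0,0,0],"jaw":5}]'>/dev/null; python3 m5.py 0 130|head -1; done
```

```text
short -4.9 lat -0.5 z 130.4 F along/lat/up [-7.5 -1.8  0.5] M [-2.47  1.29 -0.21] grip 7.7 60.0
short -5.0 lat -0.5 z 130.4 F along/lat/up [-8.6 -0.5  1.8] M [-3.07  1.28 -0.2 ] grip 8.2 60.0
short -5.1 lat -0.5 z 130.4 F along/lat/up [-10.8  -1.2   2.3] M [-3.72  1.25 -0.22] grip 7.9 60.0
```

```bash
for i in 1 2 3 4 5; do python3 -m handwheel '[{"translation":[0,-0.7,0],"twist":[0,0,0],"jaw":5},{"translation":[0,0,0],"twist":[0,0,0],"jaw":5},{"translation":[0,0,0],"twist":[0,0,0],"jaw":5}]'>/dev/null; python3 m5.py 0 130|head -1; done
```

```text
short -5.2 lat -0.5 z 130.4 F along/lat/up [-13.4   0.5   1.8] M [-4.52  1.19 -0.17] grip 7.4 61.0
short -5.4 lat -0.5 z 130.3 F along/lat/up [-14.4   0.5   2. ] M [-5.25  1.23 -0.21] grip 7.9 61.0
short -5.5 lat -0.5 z 130.3 F along/lat/up [-17.5   1.5   4.5] M [-6.    1.17 -0.16] grip 8.0 61.0
short -5.6 lat -0.5 z 130.3 F along/lat/up [-19.3   1.7   3.2] M [-6.72  1.11 -0.2 ] grip 8.0 61.0
short -5.8 lat -0.5 z 130.3 F along/lat/up [-20.1   1.6   5.1] M [-7.48  1.09 -0.14] grip 7.5 61.0
```

```bash
python3 -m handwheel '[{"translation":[0,0,0],"twist":[0,0,0],"jaw":12},{"translation":[0,0,0],"twist":[0,0,0],"jaw":20},{"translation":[0,0,0],"twist":[0,0,0],"jaw":25},{"translation":[0,0,0],"twist":[0,0,0],"jaw":25},{"translation":[0,0,0],"twist":[0,0,0],"jaw":25}]'|grep -E "force|width"; python3 m5.py 0 130 | head -1; python3 -m handwheel '[{"translation":[0,0,-3],"twist":[0,0,0],"jaw":25},{"translation":[0,0,-10],"twist":[0,0,0],"jaw":25},{"translation":[0,0,-20],"twist":[0,0,0],"jaw":25},{"translation":[0,0,-30],"twist":[0,0,0],"jaw":25},{"translation":[0,0,-30],"twist":[0,0,0],"jaw":25},{"translation":[0,30,-20],"twist":[0,0,0],"jaw":25},{"translation":[0,30,0],"twist":[0,0,0],"jaw":25},{"translation":[0,30,0],"twist":[0,0,0],"jaw":25},{"translation":[0,0,0],"twist":[0,0,0],"jaw":25},{"translation":[0,0,0],"twist":[0,0,0],"jaw":25}]'; cat > chk.py <<'E'
from fit import *
import sys
pr=pose();im=eyes.camera("wrist");n=sys.argv[1];cv2.imwrite(f"pics/{n}.png",im[:,:,::-1]);np.savez(n+".npz",p=pr[0],r=pr[1].as_rotvec())
y=np.radians(75.7);a=np.array([np.cos(y),np.sin(y),0]);r=np.array([a[1],-a[0],0]);B=np.array([.4962,.1829,0])
S=4
def strip(lat,z,x0=-.11,x1=-.03,N=161):
    xs=np.linspace(x0,x1,N);uv=proj("wrist",B+xs[:,None]*a+lat*r+z*Z,pr).astype(np.float32)
    v=cv2.remap(im,uv[:,0].reshape(1,-1),uv[:,1].reshape(1,-1),cv2.INTER_LINEAR)[0]
    return xs,v
for lat,z in((0,.056),(.015,.056),(-.015,.056),(.024,.056),(-.024,.056),(.040,.0575),(-.040,.0575)):
    xs,v=strip(lat,z);print(lat,v.mean(1).astype(int)[::2].tolist())
E
python3 chk.py w7
```

```text
force: [0.2, 1.0, 0.7]
grip_width: 0.025
grip_force: 0.0
short -11.9 lat 0.4 z 131.2 F along/lat/up [ 1.  -0.1  0.7] M [ 0.08  0.03 -0.01] grip 25.0 0.0
time_s: 31.18
position: [0.4586, 0.0367, 0.2442]
tool_rot: [-3.14, -0.002, -0.251]
force: [0.8, -0.1, 0.0]
grip_width: 0.0249
grip_force: 0.0
0 [184, 182, 178, 175, 173, 172, 171, 170, 175, 180, 182, 182, 180, 179, 164, 89, 69, 68, 68, 69, 72, 96, 86, 72, 74, 117, 143, 145, 146, 145, 145, 145, 144, 144, 144, 145, 144, 144, 145, 129, 84, 82, 113, 127, 127, 125, 126, 128, 125, 124, 124, 119, 141, 145, 145, 145, 144, 144, 145, 151, 162, 167, 146, 117, 96, 96, 118, 147, 166, 167, 167, 167, 167, 165, 162, 158, 157, 160, 163, 164, 165]
0.015 [165, 164, 166, 169, 173, 176, 174, 169, 173, 182, 185, 187, 191, 190, 153, 83, 69, 69, 70, 70, 73, 105, 76, 66, 74, 126, 140, 141, 142, 141, 141, 140, 141, 141, 140, 141, 141, 141, 140, 113, 82, 85, 114, 127, 129, 128, 128, 129, 129, 128, 130, 137, 141, 140, 141, 141, 141, 140, 141, 157, 170, 166, 164, 165, 165, 165, 165, 165, 165, 166, 166, 165, 140, 84, 54, 51, 60, 103, 162, 163, 165]
-0.015 [181, 1
[... 1303 characters left out ...]
 106, 125, 139, 143, 143, 143, 143, 143, 143, 142, 142, 143, 143, 143, 142, 143, 143, 143, 143, 142, 142, 143, 142, 142, 142, 143, 143, 143, 143, 142, 143, 143, 143, 143, 143, 143, 143, 143, 143, 143, 143, 144, 144, 143, 143, 143, 144, 144, 144, 143, 143, 144, 143, 143, 143, 143, 143, 143]
-0.04 [174, 174, 174, 175, 177, 177, 178, 177, 178, 178, 177, 174, 174, 175, 177, 180, 182, 184, 184, 181, 162, 119, 111, 94, 76, 108, 121, 122, 122, 122, 123, 122, 122, 123, 123, 122, 123, 123, 122, 124, 123, 123, 123, 123, 124, 123, 123, 123, 123, 123, 123, 123, 124, 124, 125, 123, 125, 125, 124, 124, 123, 123, 124, 125, 125, 125, 125, 125, 124, 125, 124, 125, 125, 124, 125, 125, 125, 125, 125, 125, 125]
```

The insert's end and the box's mouth edge coincide within about 1 mm. It wedged at 20 N, and the gripper is clear.

```bash
python3 -c "
from cell import close_job
print(close_job())"
```

```text
the job is handed in; nothing more can be done
None
```

The grater insert is in the box, teeth up and narrow end first, wedged with a 20 N push and flush with the mouth end to within about 1 mm by the wrist camera. The gripper has let go and is clear, the slicing insert was left in the rack, and the job is handed in; I did not take a last picture to check that nothing else had moved.

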